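Close the pan bars on a yacht's hob

TASK

Secure the saucepan on the hob for sea: push the left and the right pan bar inwards along the notched rail by their orange tabs, each until it clicks into the last notch short of the pan, without shoving the pan. Only push with the fingertips or the outside of the fingers: do not pinch the tabs and do not lift anything. Leave everything else on the worktop where it stands and move clear.

Things in the scene. Friction and masses are not known exactly. Their poses are not given: they have to be found in the camera images.
- hob: Built-in black glass hob, 600 mm (y) by 360 mm (x), yaw within 10 deg; origin: its centre, on the worktop; x away from the robot, y to the left along the two steel rails; glass 12 mm above the worktop. The near rail (x = -155 mm, 12 mm wide, top 42 mm above the worktop) has 11 mm wide V notches in its top at y = +-60, +-80 ... +-260 mm; the far rail (x = +155 mm) is plain.
- pan: Loose steel saucepan, about 1.3 kg, straight-sided, 160 mm across, lid clamped on (78 mm to the lid's edge, 106 mm to the knob's top), on the hob's middle zone between the two pan bars. Origin: centre of its underside. The black handle runs along its own x axis, roughly away from the robot, out to 230 mm, at least 50 mm above the glass, higher than the bars.
- left_face (a point): Middle of the left pan bar, on its side facing the pan, 45 mm above the worktop; axes as the hob's. The bar is a 12 mm round steel bar (axis 6 mm from this point) across the hob from rail to rail; it stays square to them. The gap from bar to pan is this point's distance in hob y from the pan's centre, less 80 mm.
- right_face (a point): The same on the right pan bar.
- left_bar (a joint): How far (m) the left pan bar is slid inwards (to hob -y): 0 with the bar's axis at hob y = +260 mm, 0.2 at most; starts in 0 to 0.06. Notches at 0, 0.02, 0.04 ... 0.20. Between them it slides with 1 to 2 N; it takes about 5 to 7 N to leave one. It is drawn into a notch from 3 mm away and stays there by itself.
- right_bar (a joint): The same for the right pan bar: m slid inwards (to hob +y), 0 with the bar's axis at hob y = -260 mm.
- left_tab (a point): Centre of the outer face (looking left, hob +y) of the left bar's upright thumb tab, the face to push: 34 mm wide (hob x), 56 to 102 mm above the worktop. The orange tab is 12 mm thick and stands on the outer end of a dark carriage (56 mm long, 36 mm wide, top at 56 mm) on the near rail; the point is 24 mm outside the bar's axis. Axes as the hob's.
- left_pin (a joint): Height (m) of the left bar's sprung pin (brass knob in the middle of the carriage): 0 to -0.0005 while it rides on top of the rail, about -0.0027 when it has dropped into a notch.
- right_tab (a point): Centre of the outer face (looking right, hob -y) of the right bar's upright thumb tab, the face to push: 34 mm wide (hob x), 56 to 102 mm above the worktop. The orange tab is 12 mm thick and stands on the outer end of a dark carriage (56 mm long, 36 mm wide, top at 56 mm) on the near rail; the point is 24 mm outside the bar's axis. Axes as the hob's.
- right_pin (a joint): Height (m) of the right bar's sprung pin (brass knob in the middle of the carriage): 0 to -0.0005 while it rides on top of the rail, about -0.0027 when it has dropped into a notch.
- pepper_mill: Dark wooden pepper mill, 48 mm wide, 91 mm tall, on the worktop in front of the middle of the hob (about 235 mm from the hob's centre). Leave alone; origin under its centre.
- moka_pot: Aluminium moka pot, 96 mm across the foot, 174 mm tall, beside the hob. Leave alone.
- mug: Blue mug, 80 mm across, 90 mm tall, beside the hob. Leave alone.
- water_bottle: Clear water bottle, 68 mm across, 210 mm tall, beside the hob. Leave alone.
- coffee_jar: Amber coffee jar with a red cap, 80 mm across, 110 mm tall, beside the hob. Leave alone.
- spatula: Wooden-handled spatula lying on the worktop in front of the hob, to the right. Leave alone.
- bowl: White bowl, 130 mm across, 50 mm tall, on the worktop in front of the hob, to the left. Leave alone.

How it is judged (in metres and radians):
At the end, for the whole second after the job is handed in: Both pan bars sit clicked into a notch (sprung pin down by more than 1.8 mm) and at rest, each with a gap of less than 25 mm between bar and pan (the notches are 20 mm apart); the pan stands upright, still, within 10 mm of where it was (value of joint each of left_pin, right_pin below -0.0018 m and y of pan in the frame of left_face above -0.105 m and y of pan in the frame of right_face below 0.105 m and distance of pan from where it was at the start of the episode below 0.01 m and angle between pan's own z axis and vertical below 0.05 rad and linear speed of pan below 0.01 m/s and velocity of joint left_bar between -0.005 and 0.005 m/s and velocity of joint right_bar between -0.005 and 0.005 m/s); the robot touches nothing.
It fails at once if the saucepan is shoved more than 12 mm, lifted or tipped (distance of pan from where it was at the start of the episode above 0.012 m or height (world z) of pan above 0.025 m or angle between pan's own z axis and vertical above 0.15 rad).
It fails at once if a tab is pinched between the fingers (fingers on its outer and inner half at once) instead of pushed ((contact force between the fingers and left_bar_c5 above 1.5 N and contact force between the fingers and left_bar_c6 above 1.5 N) or (contact force between the fingers and right_bar_c5 above 1.5 N and contact force between the fingers and right_bar_c6 above 1.5 N)).
It fails at once if one of the other things on the worktop is moved more than 25 mm or knocked over (distance of any of pepper_mill, moka_pot, mug, water_bottle, coffee_jar, spatula, bowl from where it was at the start of the episode above 0.025 m).
It also fails if it takes over 64 s, if anything falls off the work surface, if the arm or the gripper's body presses on something with over 40 N, if the wrist force passes 120 N, or if a joint passes its speed limit or range.

ROBOT

A 6-joint arm with a two-finger parallel gripper is mounted at the origin on the work surface. World frame = base frame: x ahead of the robot, y to its left, z up, the work surface at z = 0. Lengths are in mm, angles in degrees, forces in N, time in s.
With the tool pointing down it reaches from about 300 to 850 mm from the base axis. Payload 4.2 kg.
Tool frame: the origin (TCP) lies midway between the tips of the shut fingers; the grasp point (between the pads) lies 19 mm behind it (env.hold_point_z is the z of the grasp point in the tool frame, in mm); z points along the fingers, y is the direction in which the jaws open and shut (so a half turn about z gives the same grasp; the last joint's range is limited). The gripper opens to 91 mm and grips with 3 to 60 N. Pads are 32 mm wide; open, the fingers measure 118 mm over their backs; the gripper's body (76 mm by 178 mm) begins 60 mm behind the grasp point.
Start: joints at [64.458, 18.312, 89.639, -0, 72.044, -1.146], TCP at [237.509, 523.675, 192.576] pointing down, gripper open.
Joint ranges: [-177.97, 177.97], [-48.28, 115.42], [12.27, 149.76], [-77.06, 257.06], [2.81, 150.46], [-146.56, 146.56]. Speed limits (degrees/s): [147.25, 147.25, 180, 180, 180, 180].

INTERFACE

Orientations are given as [roll, pitch, yaw] about the fixed x, y, z axes, in that order (R = Rz(yaw) Ry(pitch) Rx(roll)).
In Python, from workcell import env, grab_frame, camera_params, spotter gives the robot as it stands. The module is installed in compiled form; this text tells all that it offers.
- The arm moves only by the shell command python3 -m jog 'ROWS' [FORCE]. ROWS is text: rows parted by semicolons, each of 7 numbers parted by spaces: the turn, a rotation vector about the world's x, y, z in units of 5 degrees (1.0 is 5 degrees), then the shift along the world's x, y, z in units of 25 mm (1.0 is 25 mm), then the opening, from 0 (shut) to 1 (fully open). A call has 1 to 5 rows; each row is the pose to reach, as a shift and turn from the pose commanded when the call began; what a row does not reach only later rows make up. A row lasts 1/8 s, in which the tool goes at most 62.5 mm and 10.7 degrees, less where a joint would pass 70% of its speed; a pose out of reach is approached as far as the arm can. A call with a gripper value outside its range is refused whole. The fingers move at their own pace and stop on an object; FORCE is the grip in N (left out, the last holds). Time passes only in rows, so rows that repeat a pose let the fingers close. It gives the time, the measured TCP pose, the force and the opening at its end, in the units of the state.
- env.state(): the state, without advancing time (a new reading comes with each control period).
- grab_frame(name): name is "scene" or "side" or "wrist"; returns the picture (420x560x3 uint8, red, green, blue); there is no depth.
- camera_params(name): a dict with "K" (3x3 intrinsics, pixels), "dist" ([k1, k2, p1, p2, k3] as OpenCV has them; the pictures are not rectified), "rvec" (rotation vector, rad) and "tvec" (3), from world to camera coordinates, as OpenCV has them. Camera axes: x right, y down, z forward; pixel columns grow to the right and rows downward; lengths in mm; the calibration is good to about 2 mm. A picture is of the moment at which its call begins: read the wrist's pose just before it. camera_params takes no time and is no camera call; for the wrist camera it gives the pose at the moment of the call.
- env.job_done(): hands the job in, once; it reports no verdict.
Trained networks look in the newest picture that a camera, given by its name, has taken for a name from the list of things; names that differ only in an ending like _2 or _b are one class to them, and where a whole thing is asked for, a point or a joint stands for the part that bears it (a point fixed in the world has none). Each returns a list of dicts, best first, with "conf" (0 to 1); they miss things now and then, are a little off and sometimes report something else, mostly with a low value. They report only what shows in the picture. A call takes as long as a camera call.
- spotter.look_for(query, camera): "box" ([left, top, width, height] in pixels, round what is visible of it).
- spotter.trace(query, camera): "region" (420x560 bool, what is visible of it) and "box" ([left, top, width, height] in pixels, round what is visible of it).
The state is a dict: "time_s": time; "qpos": joint angles; "qvel": joint speeds; "effort": joint torques, N m; "ee_pos": TCP position; "ee_rot": TCP orientation; "force": force on the tool from outside, world axes, zero at the start; "torque": the same for the moment, N m; "gripper_width": finger opening in mm.
Only numpy, scipy, OpenCV 4.12 (cv2) and the standard library are available. Lean on these libraries where they do the work, as an engineer would, in place of code of your own. Each camera call takes 0.05 s, during which the arm holds its last target. There are 200 camera calls.

## Working session

There is one attempt and no reset: what is moved stays moved. The work goes in short steps, Python scripts to look and compute and a shell command to move; the robot and the scene stay as the last step left them, time stands still between calls to the robot, and variables do not carry over. Pictures are saved under pics/ and viewed, about 8 in all and at most 12, crops included, and the job is handed in when it is done.

```bash
mkdir -p pics
python3 - <<'E'
from workcell import env, grab_frame, camera_params, spotter
import cv2
s=env.state();print(s['time_s'],s['ee_pos'],s['ee_rot'],s['gripper_width'],s['force'])
for n in ['scene','side']:
    im=grab_frame(n);cv2.imwrite(f'pics/{n}0.png',im[:,:,::-1])
    for q in ['hob','pan','left_tab','right_tab','pepper_mill','left_face','right_face','left_pin','right_pin','moka_pot','mug','water_bottle','coffee_jar']:
        print(n,q,[([int(v) for v in d['box']],round(d['conf'],2)) for d in spotter.look_for(q,n)[:3]])
E
```

```text
0.0 [237.25659526 523.19032462 191.73339871] [-1.79900420e+02 -2.45574815e-03  1.55604892e+02] 90.76166402052073 [0.30800689 1.63574241 0.52773334]
scene hob [([169, 175, 219, 167], 0.89)]
scene pan [([259, 216, 56, 87], 0.74)]
scene left_tab [([312, 171, 64, 92], 0.89)]
scene right_tab [([181, 225, 52, 106], 0.68), ([105, 240, 46, 50], 0.36)]
scene pepper_mill [([237, 188, 14, 26], 0.67)]
scene left_face [([315, 174, 63, 90], 0.79)]
scene right_face [([182, 227, 52, 100], 0.97), ([311, 171, 68, 93], 0.48)]
scene left_pin [([240, 189, 12, 24], 0.27)]
scene right_pin [([238, 187, 15, 24], 0.48)]
scene moka_pot [([104, 235, 44, 56], 0.63)]
scene mug [([103, 217, 40, 24], 0.58)]
scene water_bottle [([407, 146, 31, 57], 0.71)]
scene coffee_jar [([380, 136, 27, 36], 0.89), ([313, 175, 63, 89], 0.48)]
side hob [([255, 173, 150, 148], 0.79)]
side pan [([300, 197, 84, 49], 0.96)]
side left_tab [([252, 170, 89, 33], 0.72)]
side right_tab [([302, 259, 97, 48], 0.71)]
side pepper_mill [([254, 238, 12, 23], 0.7), ([280, 337, 29, 42], 0.4)]
side left_face [([256, 171, 87, 33], 0.72)]
side right_face [([297, 262, 103, 45], 0.73), ([219, 197, 33, 32], 0.34)]
side left_pin [([330, 314, 45, 51], 0.43)]
side right_pin []
side moka_pot [([327, 313, 48, 50], 0.9)]
side mug [([280, 339, 27, 41], 0.84)]
side water_bottle [([261, 104, 16, 44], 0.91)]
side coffee_jar [([221, 127, 19, 33], 0.81), ([298, 199, 86, 46], 0.48)]
```

Run:
```python
import cv2,numpy as np
a=cv2.imread('pics/scene0.png')[120:360,90:450];b=cv2.imread('pics/side0.png')[90:390,200:420]
cv2.imwrite('pics/sc.png',cv2.resize(a,(800,533),interpolation=cv2.INTER_CUBIC));cv2.imwrite('pics/si.png',cv2.resize(b,(440,600),interpolation=cv2.INTER_CUBIC))
```

```text
(no output)
```

View pics/sc.png

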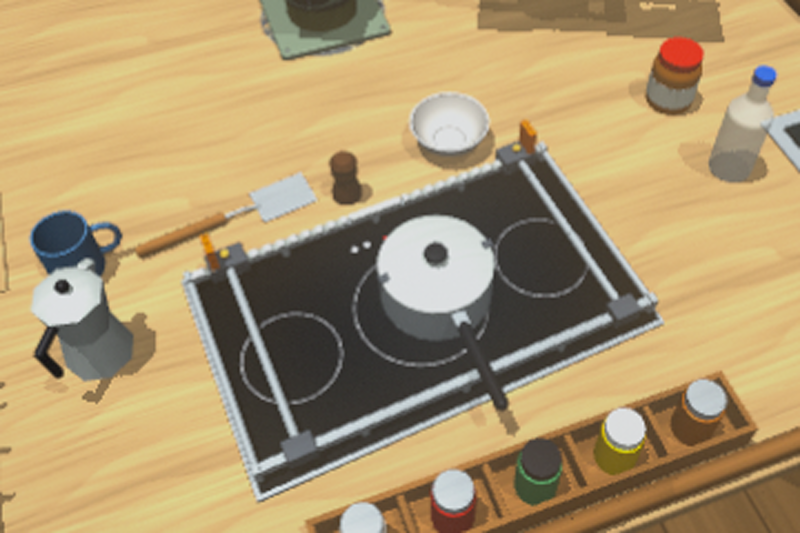

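View pics/si.png

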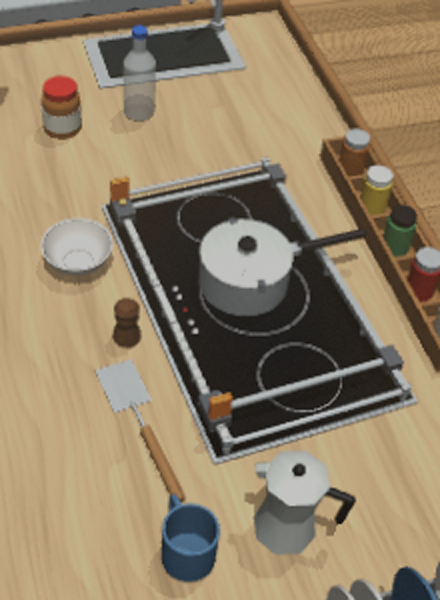

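The scene view (from the far side) shows the hob with the pan in the middle. The orange tabs are at crop (528,135) for the left and (208,250) for the right. The side view shows both tabs too, at (120,190) and (220,405). The bars sit some way out from the pan.

```bash
cat > h.py <<'E'
import numpy as np,cv2
from workcell import env, grab_frame, camera_params, spotter
def proj(P,c):
    return cv2.projectPoints(np.float64(P).reshape(-1,1,3),np.float64(c['rvec']),np.float64(c['tvec']),np.float64(c['K']),np.float64(c['dist']))[0].reshape(-1,2)
def ray(uv,c):
    R=cv2.Rodrigues(np.float64(c['rvec']))[0];t=np.float64(c['tvec']).ravel()
    n=cv2.undistortPoints(np.float64([[uv]]),np.float64(c['K']),np.float64(c['dist'])).ravel()
    d=R.T@np.r_[n,1];return -R.T@t,d/np.linalg.norm(d)
def onz(uv,c,z):
    o,d=ray(uv,c);return o+d*(z-o[2])/d[2]
def tri(obs):
    A=0;b=0
    for uv,c in obs:
        o,d=ray(uv,c);M=np.eye(3)-np.outer(d,d);A=A+M;b=b+M@o
    return np.linalg.solve(A,b)
def orange(im):
    h=cv2.cvtColor(im,cv2.COLOR_RGB2HSV)
    m=cv2.inRange(h,(8,190,90),(18,255,255))
    n,l,s,c=cv2.connectedComponentsWithStats(m)
    return m,[(s[i].tolist(),c[i]) for i in range(1,n) if s[i,4]>15]
E
python3 - <<'E'
from h import *
np.set_printoptions(precision=1,suppress=True)
cs,cd=camera_params('scene'),camera_params('side')
for n,c in (('scene',cs),('side',cd)):
    im=cv2.imread(f'pics/{n}0.png')[:,:,::-1].copy()
    print(n,'cam at',ray((280,210),c)[0])
    for s,ce in orange(im)[1]: print(s,ce)
S=lambda u,v:(90+u/2.2222,120+v/2.2222)
D=lambda u,v:(200+u/2,90+v/2)
for k,p in dict(nr=(187,277),fr=(262,497),fl=(660,322),nl=(547,145)).items(): print('scene',k,onz(S(*p),cs,12))
for k,p in dict(nr=(217,460),fr=(414,400),fl=(268,163),nl=(105,208)).items(): print('side',k,onz(D(*p),cd,12))
for k,a,b in (('ltab',(528,135),(120,190)),('rtab',(208,250),(220,405)),('knob',(435,250),(247,243)),('mill top',(343,157),(127,305))):
    print(k,tri([(S(*a),cs),(D(*b),cd)]))
E
```

```text
scene cam at [1320.  -258.5 1128.1]
[325, 175, 6, 6, 18] [327.6 177.7]
side cam at [  202.4 -1088.4  1307.4]
scene nr [ 507.4 -347.2   12. ]
scene fr [ 862.2 -320.5   12. ]
scene fl [814.6 261.1  12. ]
scene nl [458.5 252.8  12. ]
side nr [ 511.5 -360.6   12. ]
side fr [ 856.6 -331.8   12. ]
side fl [808.8 272.1  12. ]
side nl [462.2 219.3  12. ]
ltab [484.7 199.1  78.2]
rtab [ 525.8 -307.    82.6]
knob [658.5 -17.9 113.4]
mill top [432.7 -82.4  86.4]
```

```bash
python3 - <<'E'
from h import *
np.set_printoptions(precision=0,suppress=True)
cs,cd=camera_params('scene'),camera_params('side')
S=lambda u,v:(90+u/2.2222,120+v/2.2222)
D=lambda u,v:(200+u/2,90+v/2)
for k,p in dict(bottle=(738,165),jar=(672,98),moka=(97,355),mug=(68,255),bowl=(450,148),mill=(345,195)).items(): print('scene',k,onz(S(*p),cs,5))
for k,p in dict(bottle=(140,108),jar=(60,122),moka=(285,530),mug=(190,560),bowl=(77,265),mill=(127,335)).items(): print('side',k,onz(D(*p),cd,5))
print(camera_params('wrist')['tvec'],ray((280,210),camera_params('wrist')))
E
python3 -m jog '0 0 -2 0 0 2 0; 0 0 -4 2 -2 3 0; 0 0 -6 4 -4 4 0; 0 0 -8 6 -6 4 0; 0 0 -10 8 -7.5 4 0'
```

```text
scene bottle [600. 523.   5.]
scene jar [431. 500.   5.]
scene moka [ 586. -488.    5.]
scene mug [ 401. -507.    5.]
scene bowl [403. 105.   5.]
scene mill [437. -85.   5.]
side bottle [602. 510.   5.]
side jar [426. 502.   5.]
side moka [ 577. -496.    5.]
side mug [ 428. -508.    5.]
side bowl [383.  93.   5.]
side mill [434. -85.   5.]
[-575.  -33.  391.] (array([161., 557., 385.]), array([ 0., -0., -1.]))
time_s: 2.02
ee_pos: [414.2, 355.2, 292.6]
ee_rot: [179.9, -0.1, 105.3]
force: [0.2, 1.9, -0.1]
gripper_width: 44.0
```

```bash
python3 -m jog '0 0 -1 1 -2 1 0; 0 0 -2.2 2 -4 2 0; 0 0 -2.2 3 -6 2 0; 0 0 -2.2 4 -8 2 0; 0 0 -2.2 4 -10 2 0'
python3 -m jog '0 0 0 0 0 0 0; 0 0 0 0 0 0 0'
python3 - <<'E'
from h import *
np.set_printoptions(precision=1,suppress=True)
im=grab_frame('wrist');c=camera_params('wrist');cv2.imwrite('pics/w1.png',im[:,:,::-1])
print(env.state()['ee_pos'],env.state()['ee_rot'],c['K'],ray((280,210),c))
np.savez('w1.npz',**{k:np.float64(c[k]) for k in('K','dist','rvec','tvec')})
for s,ce in orange(im)[1]: print(s,ce)
for q in ['left_tab','right_tab','pan','hob','pepper_mill']: print(q,[(d['box'],d['conf']) for d in spotter.look_for(q,'wrist')[:2]])
E
```

```text
time_s: 2.65
ee_pos: [514.2, 104.5, 341.0]
ee_rot: [-180.0, 0.0, 94.6]
force: [-0.3, 0.3, 0.7]
gripper_width: 0.5
time_s: 2.9
ee_pos: [513.0, 106.9, 341.7]
ee_rot: [180.0, -0.0, 94.6]
force: [-0.6, 0.9, -0.6]
gripper_width: 0.5
[512.9 107.4 341.7] [180.   -0.   94.7] [[323.1   0.  280. ]
 [  0.  323.1 212.8]
 [  0.    0.    1. ]] (array([505.4, 189.4, 533.9]), array([ 0. , -0.3, -1. ]))
[252, 103, 24, 8, 130] [262.8 106.9]
left_tab []
right_tab [([419.4, 362.5, 24.9, 9.7], 0.53)]
pan [([314.5, 205.5, 191.0, 88.3], 0.75), ([211.8, 256.0, 29.1, 14.4], 0.5)]
hob [([249.8, 79.9, 239.9, 297.0], 0.67)]
pepper_mill [([211.1, 254.2, 28.7, 17.3], 0.71)]
```

View pics/w1.png

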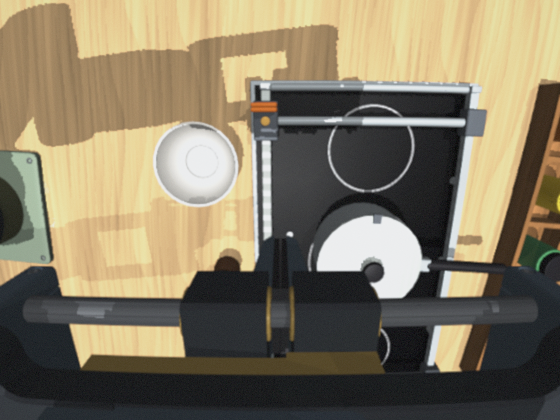

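The wrist view shows the left tab top at (264,106), the left bar along row ~121, the near rail at column ~265 and the lid at about (370,262). I'll fit the numbers next.

Run:
```python
from h import *
np.set_printoptions(precision=1,suppress=True)
c=dict(np.load('w1.npz'));im=cv2.imread('pics/w1.png')
a=im[70:320,235:500];cv2.imwrite('pics/w1c.png',cv2.resize(a,(636,600),interpolation=cv2.INTER_CUBIC))
for n,p,z in (('tab L',(252,103),102),('tab R',(276,103),102),('hob nl',(250,81),12),('hob fl',(480,85),12),('bar a',(285,121),45),('bar b',(465,122),45),('knob',(373,268),118)):
    print(n,onz(p,c,z))
r=[d for d in spotter.trace('pan','wrist')][0];m=r['region'].astype(np.uint8)
print(r['box'],r['conf'],m.sum())
# lid: bright grey pixels inside pan mask
g=im.min(2);mm=((g>170)&(m>0)).astype(np.uint8)
mm=max(((l==i) for n,l in [cv2.connectedComponents(mm)] for i in range(1,n)),key=lambda x:x.sum())
ys,xs=np.nonzero(mm);print('lid',xs.min(),xs.max(),ys.min(),ys.max())
cn=max(cv2.findContours(mm.astype(np.uint8),0,cv2.CHAIN_APPROX_NONE)[0],key=len)[:,0]
P=np.array([onz(p,c,90)[:2] for p in cn.astype(float)])
from scipy.optimize import least_squares
f=least_squares(lambda q:np.hypot(*(P-q[:2]).T)-q[2],[658,-20,80],loss='soft_l1',f_scale=1.5)
print('lid fit',f.x,np.percentile(abs(f.fun),[50,80]))
```

```text
tab L [468.8 202.1 102. ]
tab R [499.3 204.6 102. ]
hob nl [456.1 236.7  12. ]
hob fl [813.4 266.   12. ]
bar a [513.7 182.4  45. ]
bar b [782.6 206.6  45. ]
knob [655.5  -7.3 118. ]
[310.3, 200.7, 195.7, 95.6] 0.74 8070
lid 317 430 216 297
lid fit [664.7  -4.7  69. ] [10.2 25.4]
```

View pics/w1c.png

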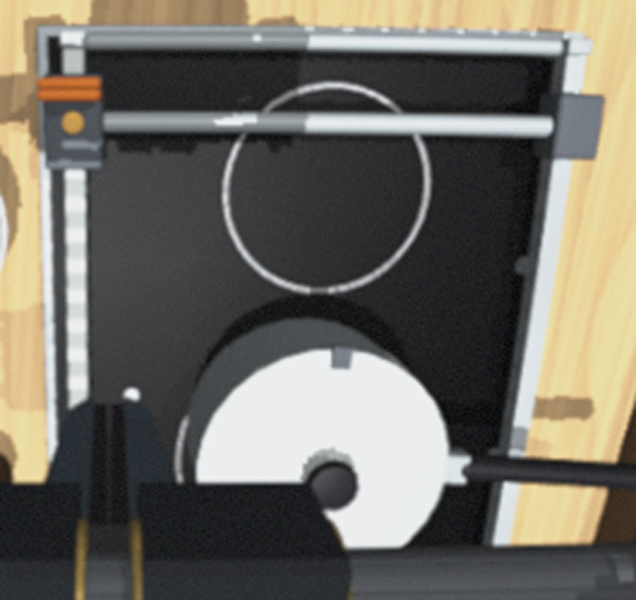

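Run:
```python
from h import *
from scipy.optimize import least_squares
np.set_printoptions(precision=1,suppress=True)
c=dict(np.load('w1.npz'));im=cv2.imread('pics/w1.png');g=im.min(2)
# outer edge along rays from (370,255)
pts=[]
for th in np.radians(np.r_[-200:-4:3]):
    r=np.arange(20,75,.5);x=370+r*np.cos(th);y=255+r*np.sin(th)
    v=cv2.remap(g,np.float32(x)[None],np.float32(y)[None],1)[0]
    k=np.nonzero(v<150)[0]
    if len(k): pts.append((x[k[0]],y[k[0]]))
P=np.array([onz(p,c,90)[:2] for p in pts])
for r0 in (None,80):
    f=least_squares(lambda q:np.hypot(*(P-q[:2]).T)-(r0 or q[2]),[658,-20,80],loss='soft_l1',f_scale=1.)
    print(f.x,np.percentile(abs(f.fun),[50,80,90]),len(P))
C=np.array([659.5,-47]);yw=np.radians(4.7);X=np.array([np.cos(yw),np.sin(yw)]);Y=np.array([-X[1],X[0]])
d=f.x[:2]-C;print('pan hob xy',d@X,d@Y)
```

```text
[658.8 -16.8  80.8] [0.2 0.5 1.3] 66
[658.6 -15.8  80. ] [0.3 0.7 1.6] 66
pan hob xy 1.6690194744285702 31.150205257284146
```

```bash
python3 -m jog '0 0 0 -0.5 2 0 0; 0 0 0 -1.3 4 0 0; 0 0 0 -1.3 5.3 -2 0; 0 0 0 -1.3 5.3 -4 0; 0 0 0 -1.3 5.3 -6 0'
python3 -m jog '0 0 0 0 0 -2 0; 0 0 0 0 0 -4 0; 0 0 0 0 0 -4.8 0; 0 0 0 0 0 -4.8 0; 0 0 0 0 0 -4.8 0'
python3 - <<'E'
from h import *
im=grab_frame('wrist');cv2.imwrite('pics/w2.png',im[:,:,::-1]);print(env.state()['ee_pos'],env.state()['force'])
E
```

```text
time_s: 3.88
ee_pos: [480.1, 240.0, 190.2]
ee_rot: [180.0, -0.0, 94.7]
force: [0.4, 0.7, 0.2]
gripper_width: 0.5
time_s: 4.5
ee_pos: [481.4, 239.6, 72.7]
ee_rot: [179.9, -0.0, 94.6]
force: [-1.0, -0.2, -0.7]
gripper_width: 0.0
[481.52525654 239.64116461  73.02354338] [0.05573581 0.1520469  0.438373  ]
```

View pics/w2.png

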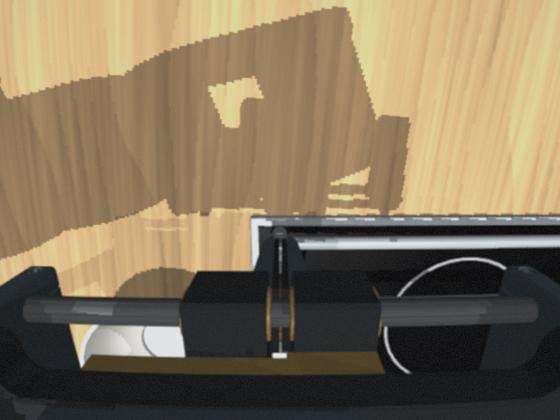

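Fingertips are over the near rail, outside the left tab. Next I'll feel for contact.

```bash
python3 -m jog '0 0 0 0.03 -0.3 0 0; 0 0 0 0.04 -0.5 0 0; 0 0 0 0.05 -0.6 0 0; 0 0 0 0.05 -0.6 0 0'
for i in 1 2 3 4; do python3 -m jog '0 0 0 0.005 -0.06 0 0; 0 0 0 0.01 -0.12 0 0' | grep -E 'pos|force'; done
```

```text
time_s: 5.05
ee_pos: [481.8, 223.7, 71.8]
ee_rot: [180.0, -0.0, 94.6]
force: [1.6, -0.1, 0.3]
gripper_width: 0.5
ee_pos: [482.0, 221.5, 71.6]
force: [-0.9, 3.8, -0.9]
ee_pos: [482.1, 219.5, 71.7]
force: [-1.4, 4.3, -0.4]
ee_pos: [482.5, 215.0, 71.6]
force: [-0.1, 2.2, -0.9]
ee_pos: [482.8, 211.7, 71.6]
force: [0.6, 2.1, -0.3]
```

```bash
for i in 1 2 3 4; do python3 -m jog '0 0 0 0.014 -0.17 0 0; 0 0 0 0.028 -0.34 0 0; 0 0 0 0.042 -0.51 0 0; 0 0 0 0.056 -0.68 0 0; 0 0 0 0.07 -0.85 0 0' | grep -E 'pos|force'; done
python3 -m jog '0 0 0 0 0 0 0; 0 0 0 0 0 0 0' | grep -E 'pos|force'
```

```text
ee_pos: [484.5, 190.4, 71.6]
force: [-0.4, 2.2, -1.0]
ee_pos: [486.2, 169.1, 71.6]
force: [-1.0, 1.9, -0.1]
ee_pos: [488.0, 147.8, 71.6]
force: [-0.2, 1.1, 0.3]
ee_pos: [489.8, 126.5, 71.6]
force: [0.2, 1.1, 0.1]
ee_pos: [489.8, 126.6, 71.6]
force: [0.2, 0.4, -0.7]
```

```bash
python3 -m jog '0 0 0 0.007 -0.08 0 0; 0 0 0 0.014 -0.16 0 0; 0 0 0 0.014 -0.16 0 0' | grep -E 'pos|force'
python3 -m jog '0 0 0 -0.04 0.5 0 0; 0 0 0 -0.04 0.5 2 0; 0 0 0 -0.08 0.5 4.5 0; 0 0 0 0.5 0 7 0; 0 0 0 1 -1 9 0' | grep -E 'pos|force'
python3 -m jog '0 0 0 0.5 -1 0 0; 0 0 0 1 -3 1 0; 0 0 0 1 -3.2 1 0; 0 0 0 1 -3.2 1 0; 0 0 0 1 -3.2 1 0' | grep -E 'pos|force'
python3 - <<'E'
from h import *
im=grab_frame('wrist');c=camera_params('wrist');cv2.imwrite('pics/w3.png',im[:,:,::-1])
print(env.state()['ee_pos'],ray((280,210),c))
np.savez('w3.npz',**{k:np.float64(c[k]) for k in('K','dist','rvec','tvec')})
E
```

```text
ee_pos: [490.1, 122.8, 71.6]
force: [0.3, -0.7, -0.4]
ee_pos: [515.4, 99.1, 299.3]
force: [1.4, 0.5, -0.4]
ee_pos: [539.5, 19.3, 320.9]
force: [0.1, 0.4, 0.2]
[539.5644939   19.24786627 321.00210069] (array([532.24755726, 101.29349181, 513.20268043]), array([ 0.02283209, -0.28055492, -0.95956638]))
```

View pics/w3.png

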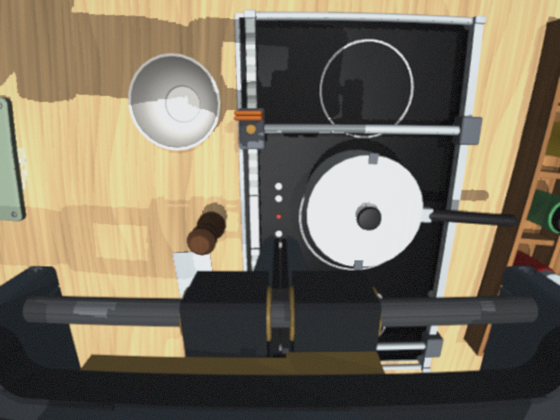

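The left bar (row ~129) is now near the pan and the whole lid is visible around (362,211). I can measure the gap directly.

```bash
cat > meas.py <<'E'
from h import *
from scipy.optimize import least_squares
np.set_printoptions(precision=1,suppress=True)
def lid(im,c,ctr,a0,a1,bright=150):
    g=im.min(2);P=[]
    for th in np.radians(np.arange(a0,a1,3)):
        r=np.arange(25,75,.5);x=ctr[0]+r*np.cos(th);y=ctr[1]+r*np.sin(th)
        v=cv2.remap(g,np.float32(x)[None],np.float32(y)[None],1)[0];k=np.nonzero(v<bright)[0]
        if len(k): P.append(onz((x[k[0]],y[k[0]]),c,90)[:2])
    P=np.array(P);f=least_squares(lambda q:np.hypot(*(P-q[:2]).T)-q[2],[658,-16,80],loss='soft_l1',f_scale=.7)
    print('lid',f.x,np.percentile(abs(f.fun),[50,80]));return f.x
def bar(im,c,cols,r0,r1):  # bar edges vs column, dark outside
    g=im.max(2).astype(float);out=[]
    for x in cols:
        v=g[r0:r1,x];k=np.nonzero(v>85)[0]
        if len(k) and k[-1]-k[0]<14: out.append([x,r0+k[0]-.5,r0+k[-1]+.5])
    o=np.array(out);o=o[abs(o[:,2]-o[:,1]-np.median(o[:,2]-o[:,1]))<2]
    print('n',len(o),'thick px',np.median(o[:,2]-o[:,1]))
    W=np.array([onz((a,(b+d)/2),c,46)[:2] for a,b,d in o]);p=np.polyfit(W[:,0],W[:,1],1);return p
E
python3 - <<'E'
from meas import *
c=dict(np.load('w3.npz'));im=cv2.imread('pics/w3.png')
L=lid(im,c,(362,211),0,360)
p=bar(im,c,range(280,455,5),118,142);print('bar yaw',np.degrees(np.arctan(p[0])),'y at x=658',np.polyval(p,658))
d=(np.polyval(p,L[0])-L[1])*np.cos(np.arctan(p[0]));print('axis-pan dist',d,'gap',d-86)
for q in ((239,17),(480,20)): print(onz(q,c,12))
print('tab outer',onz((236,111),c,102),onz((262,111),c,102))
E
```

```text
lid [659.  -17.8  80.7] [0.3 0.5]
n 25 thick px 9.0
bar yaw 4.780574265042637 y at x=658 94.57695928817597
axis-pan dist 112.04192764849955 gap 26.041927648499552
[463.3 231.2  12. ]
[807.8 263.8  12. ]
tab outer [477.8 102.4 102. ] [509.6 104.9 102. ]
```

```bash
python3 -m jog '0 0 0 -1 2.2 0 0; 0 0 0 -2 4.4 0 0; 0 0 0 -2 4.85 -2 0; 0 0 0 -2 4.85 -4.4 0; 0 0 0 -2 4.85 -6.5 0' | grep -E 'pos|force'
python3 -m jog '0 0 0 0 0 -2 0; 0 0 0 0 0 -3.45 0; 0 0 0 0 0 -3.45 0; 0 0 0 0.02 -0.3 -3.45 0; 0 0 0 0.05 -0.6 -3.45 0' | grep -E 'pos|force'
for i in 1 2 3 4; do python3 -m jog '0 0 0 0.007 -0.08 0 0; 0 0 0 0.014 -0.16 0 0' | grep -E 'pos|force'; done
```

```text
ee_pos: [488.8, 140.4, 157.1]
force: [-0.2, -0.0, -0.2]
ee_pos: [492.7, 124.2, 74.7]
force: [-0.1, -0.1, -0.2]
ee_pos: [492.6, 121.5, 74.3]
force: [-0.7, 6.1, 4.8]
ee_pos: [492.9, 116.9, 73.9]
force: [-0.4, 1.8, 1.8]
ee_pos: [492.7, 112.0, 72.9]
force: [1.3, 3.0, 0.2]
ee_pos: [492.7, 107.9, 72.7]
force: [1.2, 0.8, -0.3]
```

```bash
for i in 1 2 3; do python3 -m jog '0 0 0 0.003 -0.04 0 0; 0 0 0 0.006 -0.07 0 0; 0 0 0 0.006 -0.07 0 0' | grep -E 'pos|force'; done
python3 -m jog '0 0 0 -0.04 0.5 0 0; 0 0 0 -0.04 0.5 2 0; 0 0 0 0 0 4.4 0; 0 0 0 1 -2 6.5 0; 0 0 0 2 -4.2 9 0' | grep -E 'pos|force'
python3 -m jog '0 0 0 0 0 1 0; 0 0 0 0 -1 1 0; 0 0 0 0 -1 1 0; 0 0 0 0 -1 1 0' | grep -E 'pos|force'
python3 - <<'E'
from meas import *
im=grab_frame('wrist')[:,:,::-1].copy();c=camera_params('wrist');cv2.imwrite('pics/w4.png',im)
np.savez('w4.npz',**{k:np.float64(c[k]) for k in('K','dist','rvec','tvec')})
print(env.state()['ee_pos'])
ctr=proj([[659,-17,90]],c)[0];b=proj([[560,67,46],[700,78,46],[493,84,102]],c);print(ctr,b)
L=lid(im,c,ctr,0,360)
E
```

```text
ee_pos: [492.4, 106.1, 72.6]
force: [0.1, -0.7, -0.6]
ee_pos: [493.0, 104.6, 72.9]
force: [0.1, 0.0, 0.5]
ee_pos: [493.2, 102.9, 72.9]
force: [0.8, 0.6, 0.7]
ee_pos: [532.2, 22.6, 272.1]
force: [1.8, 0.6, -1.0]
ee_pos: [531.7, -1.6, 294.9]
force: [-1.0, -0.1, 1.0]
[531.7  -1.5 294.9]
[378.5 204. ] [[306.  128.5]
 [410.2 129.9]
 [253.  110.2]]
lid [658.9 -17.8  80.5] [0.3 0.6]
```

View pics/w4.png

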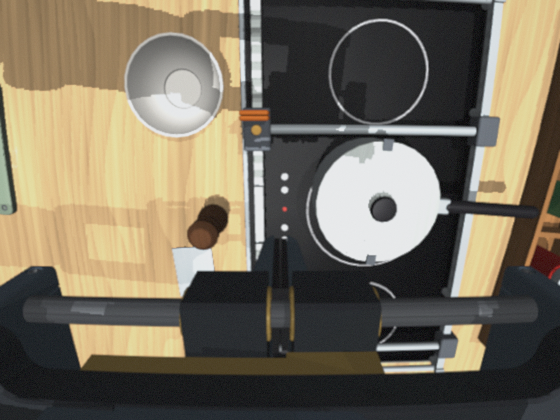

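```bash
python3 -m jog '0 0 0 0 -2 0.5 0; 0 0 0 0 -4 0.5 0; 0 0 0 0 -6 0.5 0; 0 0 0 0 -8 0.5 0; 0 0 0 0 -10 0.5 0' | grep -E 'pos|force'
python3 -m jog '0 0 0 0 -2 0 0; 0 0 0 0 -4 0 0; 0 0 0 0 -4.8 0 0; 0 0 0 0 -4.8 0 0; 0 0 0 0 -4.8 0 0' | grep -E 'pos|force'
python3 - <<'E'
from meas import *
c=dict(np.load('w4.npz'));im=cv2.imread('pics/w4.png')
p=bar(im,c,range(280,465,5),120,140);L=(658.9,-17.8)
d=(np.polyval(p,L[0])-L[1])*np.cos(np.arctan(p[0]));print('yaw',np.degrees(np.arctan(p[0])),'L axis-pan dist',d,'gap',d-86)
im=grab_frame('wrist')[:,:,::-1].copy();c=camera_params('wrist');cv2.imwrite('pics/w5.png',im)
np.savez('w5.npz',**{k:np.float64(c[k]) for k in('K','dist','rvec','tvec')})
print(env.state()['ee_pos'])
for s,ce in orange(im[:,:,::-1].copy())[1]: print(s,ce,onz(ce,c,102))
E
```

```text
ee_pos: [532.1, -253.0, 307.5]
force: [1.4, -0.0, 0.3]
ee_pos: [532.3, -370.7, 308.0]
force: [0.2, 0.3, -0.5]
n 29 thick px 9.0
yaw 4.865832292020109 L axis-pan dist 92.24887934558299 gap 6.248879345582992
[ 532.3 -370.6  308.2]
[267, 126, 26, 10, 134] [279.3 130.8] [ 525.7 -306.3  102. ]
```

View pics/w5.png

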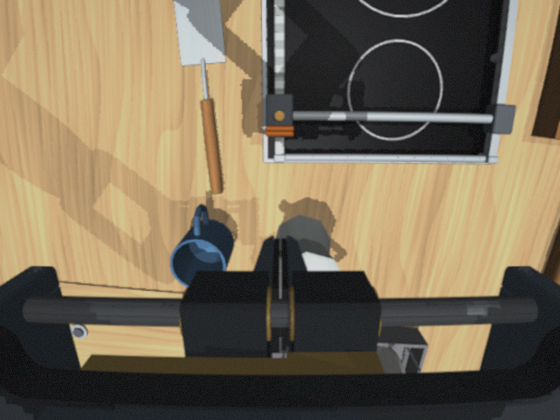

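Run:
```python
from meas import *
c=dict(np.load('w5.npz'));im=cv2.imread('pics/w5.png')
p=bar(im,c,list(range(350,485,5)),107,128);L=(658.9,-17.8)
d=(np.polyval(p,L[0])-L[1])*np.cos(np.arctan(p[0]));print('yaw',np.degrees(np.arctan(p[0])),'R axis-pan dist',d,'-> hob y',28-abs(0)+d)
print('tab outer edge',onz((267,136),c,102),onz((293,136),c,102))
for q in ((305,218),(285,225),(330,225),(325,265)): print('moka',onz(q,c,170))
m=spotter.look_for('moka_pot','wrist');print(m[:2])
```

```text
n 22 thick px 9.0
yaw 4.785164800162727 R axis-pan dist -257.9874569964649 -> hob y -229.9874569964649
tab outer edge [ 511.4 -313.6  102. ] [ 542.6 -311.   102. ]
moka [ 560.6 -391.8  170. ]
moka [ 539.9 -401.5  170. ]
moka [ 588.5 -397.5  170. ]
moka [ 589.1 -445.3  170. ]
[{'box': [279.0, 213.6, 61.4, 84.0], 'conf': 0.9}]
```

```bash
python3 -m jog '0 0 0 -0.14 0.85 0 0; 0 0 0 -0.14 0.85 -2 0; 0 0 0 -0.14 0.85 -4 0; 0 0 0 -0.14 0.85 -6 0; 0 0 0 -0.14 0.85 -8 0' | grep -E 'pos|force'
python3 -m jog '0 0 0 0 0 -1.4 0; 0 0 0 0 0 -1.4 0; 0 0 0 -0.02 0.3 -1.4 0; 0 0 0 -0.04 0.5 -1.4 0; 0 0 0 -0.04 0.5 -1.4 0' | grep -E 'pos|force'
for i in 1 2 3 4 5; do python3 -m jog '0 0 0 -0.007 0.08 0 0; 0 0 0 -0.014 0.16 0 0' | grep -E 'pos|force'; done
```

```text
ee_pos: [528.7, -349.9, 107.1]
force: [0.2, -0.7, -0.4]
ee_pos: [528.1, -338.5, 74.4]
force: [0.2, -0.1, -0.0]
ee_pos: [527.1, -334.8, 73.1]
force: [0.5, -0.2, -0.1]
ee_pos: [526.6, -330.6, 72.7]
force: [-0.9, -0.7, 0.0]
ee_pos: [526.4, -327.2, 72.8]
force: [0.5, -2.5, -1.7]
ee_pos: [525.9, -322.3, 72.8]
force: [-0.2, -0.2, -0.2]
ee_pos: [525.7, -319.4, 72.9]
force: [-0.9, -4.9, -1.7]
```

```bash
for i in 1 2 3 4 5 6; do python3 -m jog '0 0 0 -0.014 0.17 0 0; 0 0 0 -0.028 0.34 0 0; 0 0 0 -0.042 0.51 0 0; 0 0 0 -0.056 0.68 0 0; 0 0 0 -0.07 0.85 0 0' | grep -E 'pos|force'; done
```

```text
ee_pos: [524.0, -298.3, 72.9]
force: [-0.8, -7.5, -2.2]
ee_pos: [522.2, -277.3, 72.9]
force: [0.1, -6.7, -2.2]
ee_pos: [520.5, -256.0, 72.8]
force: [-0.2, -3.4, -0.7]
ee_pos: [518.7, -234.3, 72.8]
force: [0.1, -2.5, -0.8]
ee_pos: [516.9, -212.8, 72.9]
force: [-0.7, -3.1, 0.2]
ee_pos: [515.1, -191.2, 72.8]
force: [-0.1, -2.5, 0.6]
```

```bash
python3 -m jog '0 0 0 -0.012 0.14 0 0; 0 0 0 -0.02 0.26 0 0; 0 0 0 -0.02 0.26 0 0' | grep -E 'pos|force'
for i in 1 2 3; do python3 -m jog '0 0 0 -0.002 0.02 0 0; 0 0 0 -0.004 0.05 0 0; 0 0 0 -0.004 0.05 0 0' | grep -E 'pos|force'; done
```

```text
ee_pos: [514.5, -183.9, 72.8]
force: [-0.1, -0.1, 0.4]
ee_pos: [514.5, -183.4, 72.8]
force: [0.6, 0.3, -0.1]
ee_pos: [514.4, -182.2, 72.8]
force: [-0.0, -0.0, -0.5]
ee_pos: [514.3, -180.9, 72.8]
force: [0.5, 0.5, 0.0]
```

```bash
python3 -m jog '0 0 0 0.04 -0.5 0 0; 0 0 0 0.04 -0.5 2 0; 0 0 0 0.04 -0.5 4.4 0; 0 0 0 0.5 0 6.9 0; 0 0 0 1 1.5 9 0' | grep -E 'pos|force'
python3 -m jog '0 0 0 0 1 1 0; 0 0 0 0 2 1 0; 0 0 0 0 2 1 0; 0 0 0 0 2 1 0' | grep -E 'pos|force'
python3 - <<'E'
from meas import *
im=grab_frame('wrist')[:,:,::-1].copy();c=camera_params('wrist');cv2.imwrite('pics/w6.png',im)
np.savez('w6.npz',**{k:np.float64(c[k]) for k in('K','dist','rvec','tvec')})
print(env.state()['ee_pos'])
ctr=proj([[659,-17,90]],c)[0];b=proj([[560,-132,46],[700,-122,46]],c);print(ctr,b)
L=lid(im,c,ctr,0,360)
r=int(b[0,1]);p=bar(im,c,list(range(290,460,5)),r-11,r+11)
d=(np.polyval(p,L[0])-L[1])*np.cos(np.arctan(p[0]));print('yaw',np.degrees(np.arctan(p[0])),'R axis-pan',d,'gap',-d-86)
E
```

```text
ee_pos: [538.9, -148.0, 296.2]
force: [0.5, -0.0, 0.0]
ee_pos: [538.2, -97.4, 318.1]
force: [0.1, -0.6, -0.3]
[538.2 -97.5 318.1]
[380.4 125.8] [[293.2 198.4]
 [387.  199.4]]
lid [659.2 -18.   80.2] [0.4 0.8]
n 21 thick px 9.0
yaw 4.7502630604682246 R axis-pan -107.88348317712753 gap 21.88348317712753
```

View pics/w6.png

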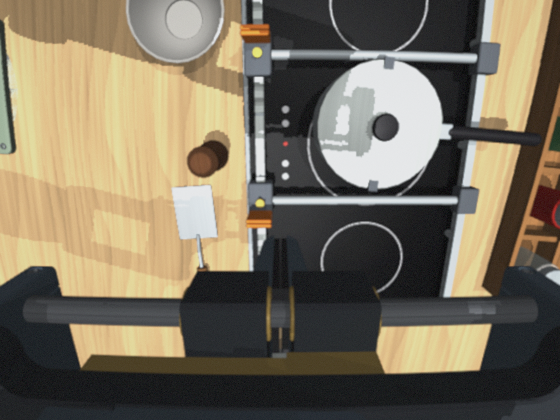

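Run:
```python
from meas import *
c=dict(np.load('w6.npz'));im=cv2.imread('pics/w6.png')
for n,r in (('L',56),('R',200)):
    p=bar(im,c,list(range(290,460,5)),r-10,r+11);print(n,(np.polyval(p,659.2)+18)*np.cos(np.radians(4.75)))
# knob as an independent pan-centre cue, and side/scene recheck
print('knob',onz((385.5,127),c,118))
for n in('scene','side'):
    cv2.imwrite(f'pics/{n}1.png',grab_frame(n)[:,:,::-1])
a=cv2.imread('pics/scene0.png').astype(int);b=cv2.imread('pics/scene1.png').astype(int)
for q in('mug','moka_pot','water_bottle','coffee_jar','pan','bowl','spatula'):
    print(q,[([int(v) for v in d['box']],round(d['conf'],2)) for d in spotter.look_for(q,'scene')[:1]])
print(env.state()['time_s'])
```

```text
n 21 thick px 9.0
L 92.56470777147486
n 28 thick px 9.0
R -107.93439110105365
knob [656.8 -17.7 118. ]
mug [([102, 216, 41, 25], 0.68)]
moka_pot [([225, 208, 58, 101], 0.68)]
water_bottle [([408, 146, 31, 58], 0.66)]
coffee_jar [([380, 137, 26, 32], 0.68)]
pan [([261, 216, 54, 87], 0.94)]
bowl [([273, 162, 35, 29], 0.96)]
spatula [([152, 198, 79, 37], 0.87)]
25.75
```

```bash
python3 -c "
from workcell import env
print(env.state()['force'],env.state()['ee_pos']);print(env.job_done())"
```

```text
[-0.45458781 -0.20352968  0.51161018] [538.31441492 -96.61499194 318.48766561]
the job is handed in; nothing more can be done
None
```

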